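Feed a carton into the date coder with the push stick

ROBOT

A 6-joint arm with a two-finger parallel gripper is mounted at the origin on a cart in front of the work surface, level with it; the furniture and walls round the work are solid. World frame = base frame: x ahead of the robot, y to its left, z up, the work surface at z = 0. Lengths are in m, angles in rad, forces in N, time in s.
With the tool pointing down it reaches from about 0.35 to 0.775 m from the base axis. Payload 7.3 kg.
Tool frame: the origin (TCP) lies between the finger pads; the fingertips stand 14 mm ahead of it and the grasp point (between the pads) lies 5 mm behind it; z points along the fingers, y is the direction in which the jaws open and shut (so a half turn about z gives the same grasp; the last joint's range is limited). The gripper opens to 92 mm and grips with 3 to 60 N. Pads are 19 mm wide; open, the fingers measure 130 mm over their backs; the gripper's body (75 mm by 190 mm) begins 47 mm behind the grasp point.
Start: joints at [-1.445, 0.342, 1.524, -0, 1.275, -0.146], TCP at [0.141, -0.506, 0.241] pointing down, gripper open.
Joint ranges: [-2.53, 2.53], [-0.77, 2.02], [0.04, 2.7], [-1, 4.14], [0.28, 2.66], [-3.11, 3.11]. Speed limits (rad/s): [2.57, 2.57, 3.14, 3.14, 3.14, 3.14].

INTERFACE

Orientations are given as [roll, pitch, yaw] about the fixed x, y, z axes, in that order (R = Rz(yaw) Ry(pitch) Rx(roll)).
In Python, from cell import robot gives the robot as it stands.
- The arm moves only by the shell command python3 -m creep 'ROWS' [FORCE]. ROWS is JSON, a list that holds one entry, the list of rows, each a list of 7 numbers: the shift along the tool's x, y, z in cm, then the turn, a rotation vector about the tool's x, y, z in degrees, then the gripper command: -1 is shut, 1 is fully open, values between are in proportion. In form: [[[tx, ty, tz, wx, wy, wz, gripper], ...]]. A call has 1 to 8 rows; each row is the pose to reach, as a shift and turn from the pose measured when the call began, along the tool's axes at that moment; what a row does not reach only later rows make up. A row lasts 1/10 s, in which the tool goes at most 50 mm and 8.59 degrees, less where a joint would pass 70% of its speed; a pose out of reach is approached as far as the arm can. A call with a gripper value outside its range is refused whole. The fingers move at their own pace and stop on an object; FORCE is the grip in N (left out, the last holds). Time passes only in rows, so rows that repeat a pose let the fingers close. It gives the time, the measured TCP pose, the force and the opening at its end, in the units of the state.
- robot.observe(): the state, without advancing time (a new reading comes with each control period).
- robot.read_camera(name): name is "scene" or "side" or "wrist"; returns the picture (384x512x3 uint8, red, green, blue); there is no depth.
- robot.camera_params(name): a dict with "camera_matrix" (3x3 intrinsics, pixels), "R" (3x3) and "t" (3): a world point X has camera coordinates R X + t. Camera axes: x right, y down, z forward; pixel columns grow to the right and rows downward; lengths in m; the calibration is good to about 2 mm. A picture is of the moment at which its call begins: read the wrist's pose just before it. camera_params takes no time and is no camera call; for the wrist camera it gives the pose at the moment of the call.
- robot.hand_in(): hands the job in, once; it reports no verdict.
Trained networks look in the newest picture that a camera, given by its name, has taken for a name from the list of things; names that differ only in an ending like _2 or _b are one class to them, and where a whole thing is asked for, a point or a joint stands for the part that bears it (a point fixed in the world has none). Each returns a list of dicts, best first, with "score" (0 to 1); they miss things now and then, are a little off and sometimes report something else, mostly with a low value. They report only what shows in the picture. A call takes as long as a camera call.
- robot.look_for(camera, label): "centre" ([x, y, z] in m, in the coordinates of the camera as it stood for that picture, good to about 4 mm: the middle of the surface that is visible of it).
- robot.masks_of(camera, label): "mask" (384x512 bool, what is visible of it).
The state is a dict: "time": time; "qpos": joint angles; "qvel": joint speeds; "joint_efforts": joint torques, N m; "tool_pos": TCP position; "tool_rot": TCP orientation; "contact_force": force on the tool from outside, world axes, zero at the start; "torque": the same for the moment, N m; "opening": finger opening in m.
Only numpy, scipy, OpenCV 4.12 (cv2) and the standard library are available. Lean on these libraries where they do the work, as an engineer would, in place of code of your own. Each camera call takes 0.05 s, during which the arm holds its last target.

TASK

Feed the small carton into the date coder. Pick up the wooden push stick and, with the stick alone (never the gripper), press the carton flat against the fence before its front end crosses the dark line, then push it along the fence, flat against it all the way, until it is home against the end stop under the print head. Then take the stick away, lay it down flat on the counter off the feed table, and leave the other things where they are.

Things in the scene. Friction and masses are not known exactly. Their poses are not given: they have to be found in the camera images.
- feed_table: Fixed feed table: grey board 10 mm thick, x -70 to 85, y -170 to 170 mm. Origin on the counter; x points across to the fence, y along the feed, z up. An aluminium fence runs the whole length: inner face at x = 42, top at z = 52 mm. A dark line crosses the board at y = 15 mm. The -x side and -y end are open.
- end_stop (a point): Middle of the end stop's face, a bar across the board at y = 150 mm of the feed table's frame (x -50 to 42, top at z = 45 mm); axes as the feed table's. This point is 31 mm above the counter.
- print_head (a point): Centre of the underside of the print head, a grey box on a column behind the fence; it hangs over the board at x -31 to 85, y 60 to 150, z 79 to 142 mm of the feed table's frame; axes as the feed table's.
- carton_center (a point): Centre of the carton, a closed cardboard box 66 (x) x 100 (y) x 55 (z) mm, 0.15 to 0.31 kg, sliding on the board; its centre is 37.5 mm above the counter. It starts at the board's -y end, at least 5 mm off the fence and up to 0.15 rad askew, y axis roughly along the feed. Flat against fence and stop its centre is at x = 9, y = 100 mm of the feed table's frame.
- stick_center (a point): Centre of the push stick, a loose wooden bar lying on the counter: 190 long (x), 22 wide (y), 30 mm high (z), 0.12 kg. Its +x end is a fork: a 90 degree V mouth, full height, that fits round an upright corner of the carton. The V's bottom is 82 mm from this point along +x; its prongs go on 26 mm at 45 degrees either side, 9 mm thick. The plain -x end is 90 mm off.
- sorter_top (a point): Middle of the top of the fixed paper sorter, a white cabinet about 300 mm square and 240 mm high standing on the counter at the right, with a pen rack on top; an obstacle to go round or over (its rack is higher still, at the back).
- clip_tin_center (a point): Bystander: a round tin, 64 mm across, 28 mm high, at the back; point at its centre.
- calculator_center (a point): Bystander: a desk calculator 116 x 67 x 15 mm lying on the counter at the left; point at its centre.
- keys_1_center (a point): Bystander: a bunch of keys, 104 x 115 x 8 mm, lying on the counter near the front edge; point at its centre.
- pen_1_center (a point): Bystander: a pen 145 mm long and 9 mm thick lying on the counter at the front right; point at its centre.

How it is judged:
By the outcome, as a careful person would: the job done as asked, in the order asked, and still so for the second after the job is handed in, with the robot touching nothing.
It also fails if it takes over 72 s, if anything falls off the work surface, if the arm or the gripper's body presses on something with over 40 N, if the wrist force passes 120 N, or if a joint passes its speed limit or range.

## Working session

There is one attempt and no reset: what is moved stays moved. The work goes in short steps, Python scripts to look and compute and a shell command to move; the robot and the scene stay as the last step left them, time stands still between calls to the robot, and variables do not carry over. Pictures are saved under pics/ and viewed, and the job is handed in when it is done.

```bash
ls; mkdir -p pics; python3 - <<'E'
from cell import robot
import cv2
print(robot.observe())
for c in ("scene","side","wrist"):
    im=robot.read_camera(c); cv2.imwrite(f"pics/{c}0.png",im[:,:,::-1])
    p=robot.camera_params(c); print(c,p)
E
```

```text
pics
{'time': 0.0, 'qpos': array([-1.44499236e+00,  3.42723340e-01,  1.52503560e+00, -8.59713679e-06,
        1.27537490e+00, -1.45987270e-01]), 'qvel': array([ 0.00034293, -0.00031264, -0.00099895, -0.00062291,  0.00038591,
       -0.00090556]), 'joint_efforts': array([ 1.26172155e-03, -4.31232584e+01, -2.44222766e+01,  7.19306013e-02,
        5.56878909e-02, -1.11565437e-04]), 'tool_pos': array([ 0.14091637, -0.5053321 ,  0.24003813]), 'tool_rot': array([-3.14006666e+00, -2.16061824e-04,  2.71793579e-01]), 'contact_force': array([ 0.15563383, -0.10117403,  0.67650367]), 'torque': array([-0.00726207, -0.00232545, -0.00279447]), 'opening': 0.09149810847798238}
scene {'camera_matrix': array([[394.534942  ,   0.        , 248.7414171 ],
       [  0.        , 394.534942  , 192.11663247],
       [  0.        ,   0.        ,   1.        ]]), 'R': array([[-0.74042795, -0.67193972, -0.01623146],
       [-0.50447939,  0.57153256, -0.64718705],
       [ 0.4441475 , -0.47100695, -0.76215842]]), 't': array([0.42274192, 0.39582731, 1.01116172])}
side {'camera_matrix': array([[347.904971  ,   0.        , 259.1765275 ],
       [  0.        , 347.904971  , 187.26432745],
       [  0.        ,   0.        ,   1.        ]]), 'R': array([[ 0.90642928, -0.42186743,  0.0203431 ],
       [-0.25487384, -0.58476154, -0.77012549],
       [ 0.33678672,  0.69287937, -0.63756795]]), 't': array([-0.52171468,  0.27992877,  1.03801341])}
wrist {'camera_matrix': array([[295.09877823,   0.        , 254.60549115],
       [  0.        , 295.09877823, 193.18987667],
       [  0.        ,   0.        ,   1.        ]]), 'R': array([[ 0.2680713 , -0.96339837, -0.00116551],
       [-0.93098949, -0.25936412,  0.25688289],
       [-0.24778285, -0.06777786, -0.96644184]]), 't': array([-0.52322493, -0.03249717,  0.39020713])}
```

View pics/scene0.png

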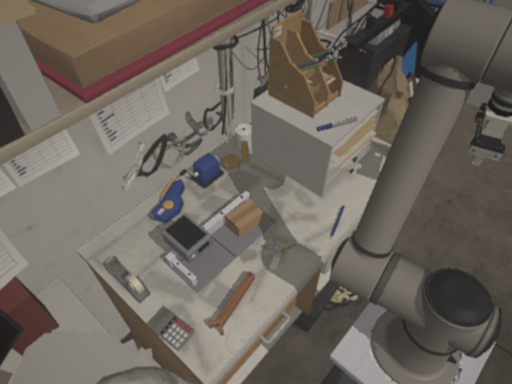

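View pics/side0.png

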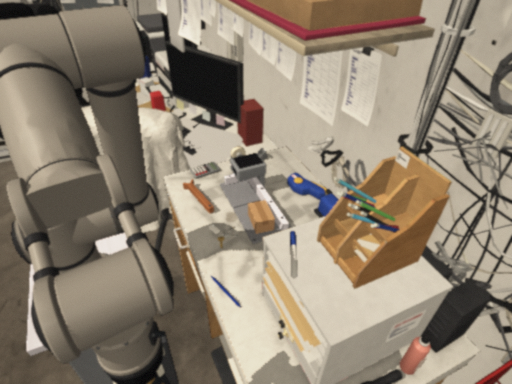

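View pics/wrist0.png

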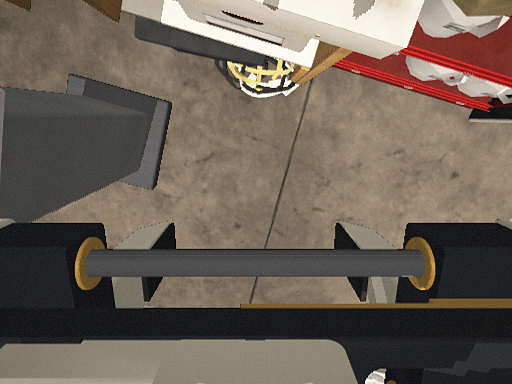

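```bash
cat > h.py <<'E'
from cell import robot
import numpy as np, cv2
from scipy.spatial.transform import Rotation as Rn
def w(cam,pc,p=None):
    p=p or robot.camera_params(cam); return p["R"].T@(np.array(pc)-p["t"])
def proj(cam,X):
    p=robot.camera_params(cam); c=np.atleast_2d(X)@p["R"].T+p["t"]; u=c@p["camera_matrix"].T; return u[:,:2]/u[:,2:]
def ray(cam,uv,z):
    p=robot.camera_params(cam); d=p["R"].T@np.linalg.inv(p["camera_matrix"])@np.array([uv[0],uv[1],1.]); o=-p["R"].T@p["t"]
    return o+d*(z-o[2])/d[2]
def tcp():
    s=robot.observe(); return s["tool_pos"],Rn.from_euler("xyz",s["tool_rot"]).as_matrix(),s
E
python3 - <<'E'
from h import *
np.set_printoptions(precision=4,suppress=True)
for c in ("scene","side"):
    for l in ("feed_table","carton_center","stick_center","end_stop","print_head","sorter_top","clip_tin_center","calculator_center","keys_1_center","pen_1_center"):
        r=robot.look_for(c,l)
        print(c,l,[(round(d["score"],2),w(c,d["centre"])) for d in r[:2]])
    for l in ("carton_center","stick_center"):
        r=robot.masks_of(c,l)
        if r: np.save(f"m_{c}_{l}.npy",r[0]["mask"]); cv2.imwrite(f"pics/m_{c}_{l}.png",r[0]["mask"].astype("uint8")*255)
print(robot.observe()["time"])
E
```

```text
scene feed_table [(0.75, array([0.5781, 0.1843, 0.0222]))]
scene carton_center [(0.95, array([0.5682, 0.0183, 0.0627]))]
scene stick_center []
scene end_stop [(0.95, array([0.5812, 0.1804, 0.0192]))]
scene print_head [(0.77, array([0.5855, 0.1815, 0.0196]))]Traceback (most recent call last):
  File "<stdin>", line 5, in <module>
ValueError: it knows: calculator_center, carton_center, clip_tin_center, end_stop, feed_table, keys_1_center, pen_1_center, print_head, stick_center
```

The scene view shows the board with the carton at about (243,217), the print head at (187,235), and the orange-brown stick at (231,303). The calculator is at (170,327) and the pen at (337,221). The wrist camera shows only the floor.

```bash
python3 - <<'E'
from h import *
np.set_printoptions(precision=4,suppress=True)
for c in ("scene","side"):
    for l in ("carton_center","stick_center","feed_table","calculator_center","keys_1_center","pen_1_center","clip_tin_center"):
        r=robot.look_for(c,l)
        print(c,l,[(round(d["score"],2),w(c,d["centre"])) for d in r[:2]])
    for l in ("carton_center","stick_center","feed_table"):
        r=robot.masks_of(c,l)
        if r: np.save(f"m_{c}_{l}.npy",r[0]["mask"]); print(l, r[0]["score"], r[0]["mask"].sum())
print(robot.observe()["time"])
a=cv2.imread("pics/scene0.png")[160:370,80:330]; cv2.imwrite("pics/sc_crop.png",cv2.resize(a,(750,600),interpolation=cv2.INTER_CUBIC)) if 0 else cv2.imwrite("pics/sc_crop.png",cv2.resize(a,None,fx=2.8,fy=2.8,interpolation=cv2.INTER_CUBIC))
a=cv2.imread("pics/side0.png")[140:320,150:350]; cv2.imwrite("pics/si_crop.png",cv2.resize(a,None,fx=3.3,fy=3.3,interpolation=cv2.INTER_CUBIC))
E
```

```text
scene carton_center [(0.95, array([0.5682, 0.0183, 0.0627]))]
scene stick_center []
scene feed_table [(0.75, array([0.5781, 0.1843, 0.0222]))]
scene calculator_center [(0.88, array([0.4956, 0.3881, 0.0129]))]
scene keys_1_center [(0.58, array([0.4338, 0.0265, 0.0054]))]
scene pen_1_center [(0.42, array([ 0.3674, -0.1986,  0.0069]))]
scene clip_tin_center [(0.78, array([ 0.7917, -0.1453,  0.0224]))]
carton_center 0.71 881
stick_center 0.89 686
feed_table 0.66 4773
side carton_center [(0.75, array([ 0.5747, -0.0144,  0.0602]))]
side stick_center [(0.6, array([0.422 , 0.2097, 0.0249]))]
side feed_table [(0.61, array([0.5968, 0.157 , 0.0233])), (0.57, array([0.4336, 0.0172, 0.0014]))]
side calculator_center [(0.56, array([0.4952, 0.3742, 0.0111])), (0.41, array([0.598 , 0.1558, 0.0212]))]
side keys_1_center [(0.6, array([0.434 , 0.0167, 0.0009]))]
side pen_1_center [(0.61, array([ 0.3732, -0.2183,  0.0059]))]
side clip_tin_center []
carton_center 0.69 679
stick_center 0.81 353
feed_table 0.7 2748
1.4
```

View pics/sc_crop.png

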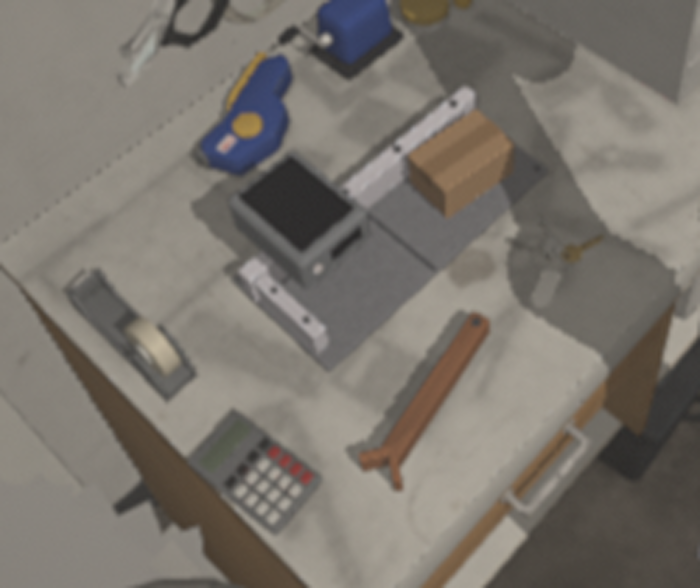

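View pics/si_crop.png

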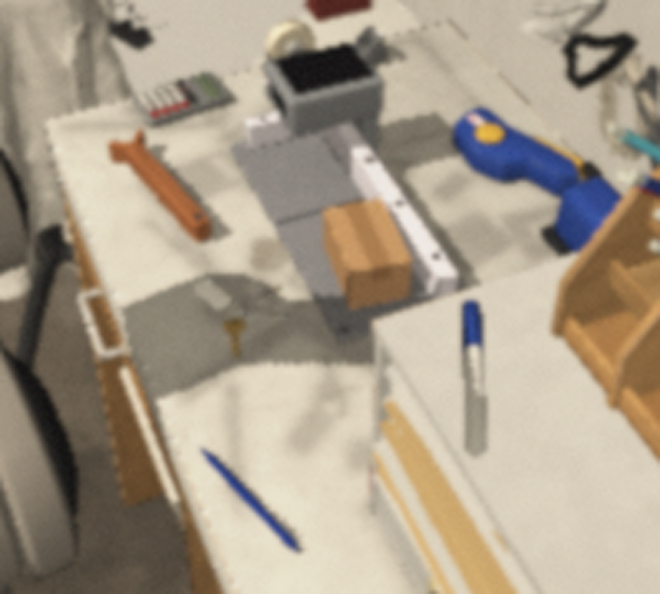

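```bash
python3 - <<'E'
from h import *
from scipy.optimize import least_squares
np.set_printoptions(precision=4,suppress=True)
S=lambda u,v:(80+u/2.8,160+v/2.8); D=lambda u,v:(150+u/3.3,140+v/3.3)
obs=[("scene",S(328,368),(-70,170,10)),("scene",S(436,270),(-70,15,10)),("scene",S(325,345),(-50,150,45)),("scene",S(469,92),(42,-170,52)),
("side",D(236,152),(-70,170,10)),("side",D(277,222),(-70,15,10)),("side",D(342,338),(-70,-170,10)),("side",D(450,275),(42,-170,52))]
def X(p,P):
    c,s=np.cos(p[2]),np.sin(p[2]); P=np.array(P)/1000
    return np.array([p[0]+c*P[0]-s*P[1],p[1]+s*P[0]+c*P[1],P[2]])
f=lambda p:np.concatenate([proj(c,X(p,P))[0]-np.array(uv) for c,uv,P in obs])
r=least_squares(f,[.58,.1,0.],loss="soft_l1"); print(r.x,np.degrees(r.x[2])); print(f(r.x).reshape(-1,2))
np.save("table.npy",r.x)
print("sorter front-left top",ray("side",D(375,322),.24), "scene", ray("scene",(322,190),0.0), ray("scene",(252,97),.24),ray("scene",(320,135),.24))
print("stick plain end top", ray("scene",S(480,318),.03),"V", ray("scene",S(385,460),.03), ray("side",D(200,225),.03),ray("side",D(133,150),.03))
for c in("scene","side"):
    m=np.load(f"m_{c}_stick_center.npy").astype("uint8"); b=cv2.minAreaRect(cv2.findNonZero(m)); print(c,[ray(c,q,.02) for q in cv2.boxPoints(b)])
E
```

```text
[0.593  0.0986 0.0055] 0.3141047742182747
[[ 0.3024  0.0469]
 [-0.545  -0.8201]
 [ 0.2334 -6.8132]
 [ 0.8916 -0.5219]
 [-2.6591 -3.2119]
 [-0.5458 -0.334 ]
 [ 0.6278 -0.9012]
 [-1.6807 -0.5546]]
sorter front-left top [ 0.4643 -0.2538  0.24  ] scene [ 0.4834 -0.2786  0.    ] [ 0.7963 -0.2702  0.24  ] [ 0.5169 -0.264   0.24  ]
stick plain end top [0.4389 0.1335 0.03  ] V [0.4063 0.3017 0.03  ] [0.4382 0.1197 0.03  ] [0.4082 0.2733 0.03  ]
scene [array([0.4285, 0.3215, 0.02  ]), array([0.4827, 0.1336, 0.02  ]), array([0.4296, 0.1249, 0.02  ]), array([0.3815, 0.3108, 0.02  ])]
side [array([0.3757, 0.3004, 0.02  ]), array([0.4239, 0.342 , 0.02  ]), array([0.4728, 0.129 , 0.02  ]), array([0.4276, 0.0974, 0.02  ])]
```

```bash
python3 -m creep '[[[4,-2,-4,0,0,-5,1],[30,-18,-16,0,0,-40,1],[30,-18,-16,0,0,-40,1],[30,-18,-16,0,0,-40,1],[30,-18,-16,0,0,-40,1],[30,-18,-16,0,0,-40,1],[30,-18,-16,0,0,-40,1],[30,-18,-16,0,0,-40,1]]]'
```

```text
time: 2.2
tool_pos: [0.383, -0.2497, 0.4022]
tool_rot: [3.14, -0.0, 0.971]
contact_force: [1.4, -1.6, 0.5]
opening: 0.0917
```

```bash
python3 -m creep '[[[3,-2,0,0,0,-5,1],[38,-24,14,0,0,-45,1],[38,-24,14,0,0,-45,1],[38,-24,14,0,0,-45,1],[38,-24,14,0,0,-45,1],[38,-24,14,0,0,-45,1],[38,-24,14,0,0,-45,1],[38,-24,14,0,0,-45,1]]]'; python3 -m creep '[[[13,0,4,0,0,-5,1],[13,0,4,0,0,-5,1],[13,0,4,0,0,-5,1]]]' >/dev/null; python3 - <<'E'
from h import *
np.set_printoptions(precision=4,suppress=True)
s=robot.observe(); print(s["time"],s["tool_pos"],s["tool_rot"],s["qpos"])
p=robot.camera_params("wrist"); im=robot.read_camera("wrist"); cv2.imwrite("pics/w1.png",im[:,:,::-1])
for l in("stick_center","carton_center","feed_table"):
    print(l,[(round(d["score"],2),w("wrist",d["centre"])) for d in robot.look_for("wrist",l)[:2]])
r=robot.masks_of("wrist","stick_center")
if r: np.save("mw.npy",r[0]["mask"])
E
```

```text
time: 3.0
tool_pos: [0.396, 0.1194, 0.2893]
tool_rot: [3.139, 0.002, 1.757]
contact_force: [0.7, 0.7, -0.1]
opening: 0.0915
3.3 [0.3709 0.2495 0.2484] [3.1395 0.0015 1.8454] [ 0.4216  0.1911  1.711  -0.0019  1.2377  0.1476]
stick_center [(0.66, array([0.4175, 0.2432, 0.0334]))]
carton_center [(0.79, array([0.6038, 0.0265, 0.0664]))]
feed_table [(0.59, array([0.5596, 0.237 , 0.0101]))]
```

View pics/w1.png

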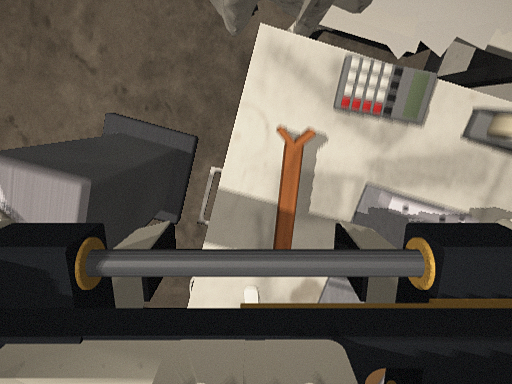

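The wrist picture shows the fork's V at about (296,140), with the bar running down to (283,245) where the gripper rod hides it. I'll zoom in and measure the stick.

```bash
python3 - <<'E'
from h import *
np.set_printoptions(precision=4,suppress=True)
a=cv2.imread("pics/w1.png")[110:260,220:370]; cv2.imwrite("pics/w1c.png",cv2.resize(a,None,fx=4,fy=4,interpolation=cv2.INTER_CUBIC))
m=np.load("mw.npy")
for v in (165,180,195,210,225,240):
    u=np.where(m[v])[0]; 
    if len(u): print(v,u.min(),u.max(),ray("wrist",(u.min(),v),.03)[:2],ray("wrist",(u.max(),v),.03)[:2])
E
```

```text
165 282 300 [0.4027 0.2651] [0.4243 0.2711]
180 281 299 [0.4071 0.2465] [0.4289 0.2526]
195 279 297 [0.4104 0.227 ] [0.4325 0.2332]
210 277 295 [0.4137 0.207 ] [0.4362 0.2133]
225 276 293 [0.4184 0.1868] [0.44   0.1928]
240 274 291 [0.422  0.1657] [0.4439 0.1718]
```

View pics/w1c.png

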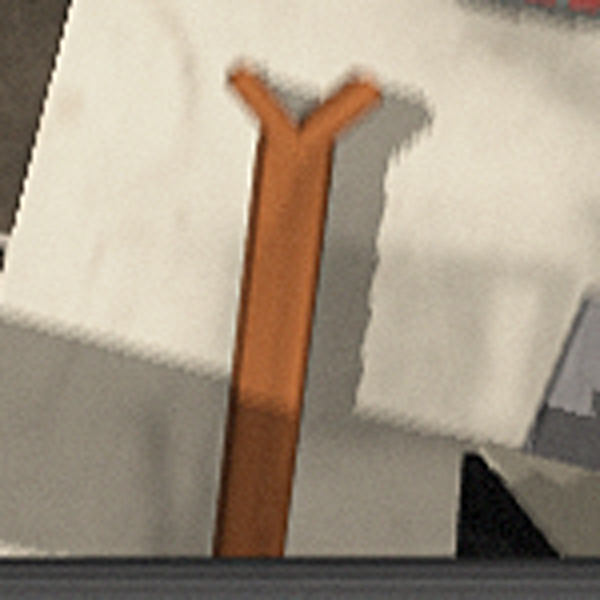

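```bash
python3 - <<'E'
from h import *
np.set_printoptions(precision=4,suppress=True)
V=ray("wrist",(295,142.5),.03)[:2]; 
h=np.radians(101.1); d=np.array([np.cos(h),np.sin(h)]); C=V-.082*d
mid=np.array([.43295,.16875]); n=np.array([-d[1],d[0]])
print(V,C,"offset of C from midline",(C-mid)@n)
C=C-((C-mid)@n)/2*n; G=C-.010*d
p,R,s=tcp(); T=np.array([*G,.12]); print(G,R.T@(T-p)*100, "yaw err deg",101.1-np.degrees(s["tool_rot"][2]),p)
E
```

```text
[0.4098 0.2958] [0.4256 0.2154] offset of C from midline -0.001793819361199498
[0.4267 0.2054] [-5.4491  4.0904 12.9499] yaw err deg -4.595522752176777 [0.3722 0.247  0.2493]
```

```bash
python3 -m creep '[[[-5.4,4.1,6,0,0,4.6,1],[-5.4,4.1,14,0,0,4.6,1],[-5.4,4.1,18,0,0,4.6,1],[-5.4,4.1,18,0,0,4.6,1],[-5.4,4.1,18,0,0,4.6,1],[-5.4,4.1,18,0,0,4.6,1]]]'; python3 - <<'E'
from h import *
np.set_printoptions(precision=4,suppress=True)
im=robot.read_camera("wrist"); cv2.imwrite("pics/w2.png",im[:,:,::-1])
p,R,s=tcp(); print(R.T@(np.array([.4267,.2054,.018])-p)*100, 101.1-np.degrees(s["tool_rot"][2]))
E
```

```text
time: 4.15
tool_pos: [0.4273, 0.205, 0.0703]
tool_rot: [3.14, 0.002, 1.762]
contact_force: [-0.1, 0.2, 0.6]
opening: 0.0916
[ 0.0116 -0.1802  5.3703] 0.08627438682020738
```

View pics/w2.png

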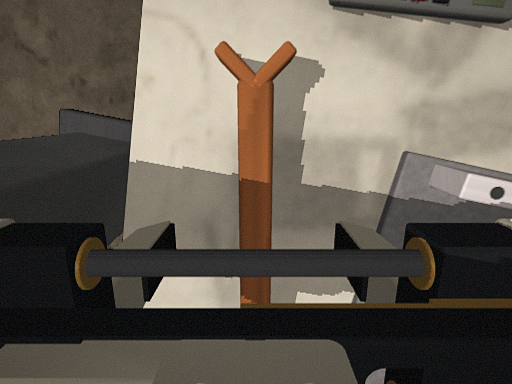

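The stick is centred between the fingers and lined up with them, with the V bottom at (256,82). Next I descend and close.

```bash
python3 -m creep '[[[0,-0.1,3,0,0,0,1],[0,-0.1,5,0,0,0,1],[0,-0.1,5.2,0,0,0,1],[0,-0.1,5.2,0,0,0,-1],[0,-0.1,5.2,0,0,0,-1],[0,-0.1,5.2,0,0,0,-1],[0,-0.1,5.2,0,0,0,-1],[0,-0.1,5.2,0,0,0,-1]]]' 50;  python3 -m creep '[[[0,0,0,0,0,0,-1],[0,0,0,0,0,0,-1],[0,0,-4,0,0,0,-1],[0,0,-8,0,0,0,-1],[0,0,-8,0,0,0,-1],[0,0,-8,0,0,0,-1]]]'
python3 - <<'E'
from h import *
im=robot.read_camera("wrist"); cv2.imwrite("pics/w3.png",im[:,:,::-1])
im=robot.read_camera("scene"); cv2.imwrite("pics/s3.png",cv2.resize(im[160:370,80:330,::-1],None,fx=2.8,fy=2.8,interpolation=cv2.INTER_CUBIC))
E
```

```text
time: 5.0
tool_pos: [0.4278, 0.2055, 0.0202]
tool_rot: [3.135, 0.002, 1.763]
contact_force: [-0.3, 0.1, -0.3]
opening: 0.0563
time: 5.6
tool_pos: [0.4275, 0.2057, 0.1007]
tool_rot: [3.133, 0.001, 1.763]
contact_force: [0.1, 0.7, -0.8]
opening: 0.0083
```

View pics/w3.png

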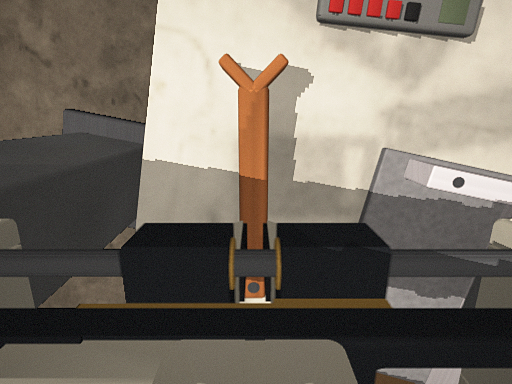

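View pics/s3.png

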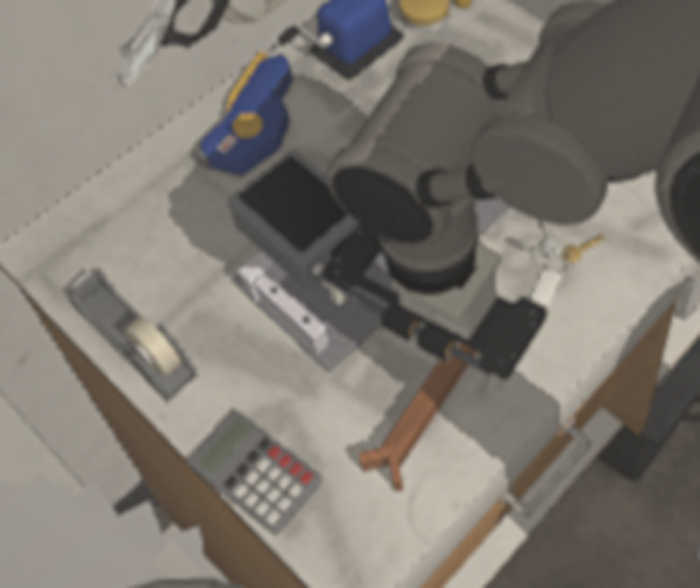

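The fingers were still closing when I lifted, so the gripper came up empty and the stick stayed put. I'll reopen, go down again, and wait for the fingers this time.

```bash
python3 -m creep '[[[0,0,0,0,0,0,0.2],[0,0,0,0,0,0,0.2],[0,0,0,0,0,0,0.2],[0,0,0,0,0,0,0.2],[0,0,0,0,0,0,0.2],[0,0,0,0,0,0,0.2],[0,0,0,0,0,0,0.2],[0,0,2,0,0,0,0.2]]]';  python3 -m creep '[[[0,0,2,0,0,0,0.2],[0,0,4,0,0,0,0.2],[0,0,6.2,0,0,0,0.2],[0,0,6.2,0,0,0,0.2],[0,0,6.2,0,0,0,-1],[0,0,6.2,0,0,0,-1],[0,0,6.2,0,0,0,-1],[0,0,6.2,0,0,0,-1]]]' 50
```

```text
time: 6.5
tool_pos: [0.4283, 0.2059, 0.0809]
tool_rot: [3.132, 0.001, 1.763]
contact_force: [-0.1, -0.1, -0.2]
opening: 0.0548
time: 7.3
tool_pos: [0.4293, 0.2061, 0.0197]
tool_rot: [3.13, 0.001, 1.763]
contact_force: [0.7, 0.3, 0.0]
opening: 0.0274
```

```bash
python3 -m creep '[[[0,0,0,0,0,0,-1],[0,0,0,0,0,0,-1],[0,0,0,0,0,0,-1],[0,0,0,0,0,0,-1]]]' 50
```

```text
time: 7.7
tool_pos: [0.4295, 0.2061, 0.0199]
tool_rot: [3.13, 0.001, 1.763]
contact_force: [-0.5, -0.7, 2.8]
opening: 0.0217
```

```bash
python3 -m creep '[[[0,0,-4,0,0,0,-1],[-2,-2,-9,0,0,0,-1],[-6,-4,-14,0,0,10,-1],[-11,-6,-18,0,0,20,-1],[-16,-8,-18,0,0,30,-1],[-21,-9,-18,0,0,38,-1],[-21,-9,-18,0,0,46,-1],[-21,-9,-18,0,0,54,-1]]]'
python3 - <<'E'
from h import *
p,R,s=tcp(); print(np.degrees(s["tool_rot"]), R.T@(np.array([.38,-.03,.20])-p)*100,s["opening"],Rn.from_matrix(R.T@Rn.from_euler("xyz",[np.pi,0,0.0055]).as_matrix()).as_rotvec(degrees=True))
E
```

```text
time: 8.5
tool_pos: [0.3792, -0.0214, 0.1998]
tool_rot: [3.131, -0.008, 0.851]
contact_force: [-0.6, 1.6, -1.7]
opening: 0.0216
[179.40156855  -0.48514594  48.78598875] [-0.59680002  0.63108205 -0.02170237] 0.02156187871028924 [ 0.35709443 -0.70898211 48.46758028]
```

```bash
python3 -m creep '[[[0,0,0,0.3,-0.7,8,-1],[-0.6,0.6,0,0.3,-0.7,16,-1],[-0.6,0.6,0,0.3,-0.7,24,-1],[-0.6,0.6,0,0.3,-0.7,32,-1],[-0.6,0.6,0,0.3,-0.7,40,-1],[-0.6,0.6,0,0.3,-0.7,48.5,-1],[-0.6,0.6,0,0.3,-0.7,48.5,-1]]]'
python3 - <<'E'
from h import *
np.set_printoptions(precision=4,suppress=True)
p,R,s=tcp(); print(np.degrees(s["tool_rot"]), p)
im=robot.read_camera("wrist"); cv2.imwrite("pics/w4.png",im[:,:,::-1]); 
pp=robot.camera_params("wrist");print(pp["R"],pp["t"])
r=robot.masks_of("wrist","carton_center"); print([(x["score"],x["mask"].sum()) for x in r]); np.save("mc.npy",r[0]["mask"]) if r else 0
print([(d["score"],w("wrist",d["centre"])) for d in robot.look_for("wrist","carton_center")])
E
```

```text
time: 9.2
tool_pos: [0.3795, -0.0298, 0.1996]
tool_rot: [3.141, -0.0, 0.004]
contact_force: [-0.2, -0.5, -1.0]
opening: 0.0221
[179.9632  -0.0037   0.2025] [ 0.3795 -0.0298  0.1996]
[[ 0.0077 -1.      0.0007]
 [-0.9664 -0.0073  0.257 ]
 [-0.257  -0.0026 -0.9664]] [-0.0317  0.3441  0.4477]
[(0.95, np.int64(1052))]
[(0.85, array([ 0.5453, -0.007 ,  0.028 ]))]
```

View pics/w4.png

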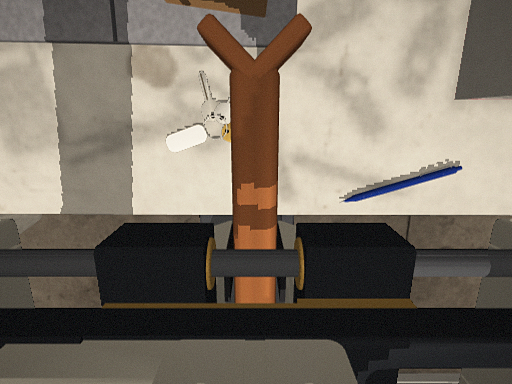

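The wrist view shows the fork V at (254,68), the board's -x edge near row 42, and the dark line at col 115. Only the carton's lower edge appears, at the top of the frame. I'll rise and tilt a little to see all of it.

```bash
python3 -m creep '[[[0,0,-5,0,0,0,-1],[0,0,-10,0,6,0,-1],[0,0,-15,0,12,0,-1],[0,0,-18,0,18,0,-1],[0,0,-18,0,18,0,-1]]]'
python3 - <<'E'
from h import *
np.set_printoptions(precision=4,suppress=True)
p,R,s=tcp(); print(np.degrees(s["tool_rot"]), p)
im=robot.read_camera("wrist"); cv2.imwrite("pics/w5.png",im[:,:,::-1]); 
pp=robot.camera_params("wrist");print(pp["R"],pp["t"])
r=robot.masks_of("wrist","carton_center"); print([(x["score"],x["mask"].sum()) for x in r]); np.save("mc.npy",r[0]["mask"]) if r else 0
print([(d["score"],w("wrist",d["centre"])) for d in robot.look_for("wrist","carton_center")])
E
```

```text
time: 9.85
tool_pos: [0.3795, -0.0298, 0.3841]
tool_rot: [3.136, -0.325, 0.012]
contact_force: [-0.4, -0.1, -1.9]
opening: 0.022
[179.693  -18.6338   0.6955] [ 0.3795 -0.0298  0.3841]
[[ 0.0092 -1.      0.0032]
 [-0.9983 -0.0094 -0.0581]
 [ 0.0581 -0.0026 -0.9983]] [-0.0334  0.4292  0.5161]
[(0.87, np.int64(1240))]
[]
```

View pics/w5.png

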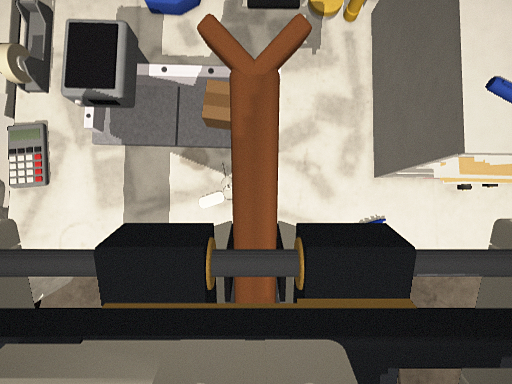

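The overhead view is good: print head, fence, dark line (col 178) and carton at (215,103), but the stick hides part of the carton. I'll sidestep to uncover it.

```bash
python3 -m creep '[[[0,4,0,0,0,0,-1],[0,8,0,0,0,0,-1],[0,8,0,0,0,0,-1],[0,8,0,0,0,0,-1]]]'
python3 - <<'E'
from h import *
np.set_printoptions(precision=4,suppress=True)
im=robot.read_camera("wrist"); cv2.imwrite("pics/w6.png",im[:,:,::-1]); 
pp=robot.camera_params("wrist");np.savez("cam6.npz",**pp)
cv2.imwrite("pics/w6c.png",cv2.resize(im[40:180,60:260,::-1],None,fx=4,fy=4,interpolation=cv2.INTER_CUBIC))
r=robot.masks_of("wrist","carton_center"); print([(x["score"],x["mask"].sum()) for x in r]); np.save("mc.npy",r[0]["mask"]) if r else 0
print([(d["score"],w("wrist",d["centre"])) for d in robot.look_for("wrist","carton_center")], tcp()[0])
E
```

```text
time: 10.4
tool_pos: [0.3796, -0.1102, 0.3763]
tool_rot: [-3.139, -0.306, 0.007]
contact_force: [-0.4, 0.9, -1.3]
opening: 0.0218
[(0.83, np.int64(3088))]
[(0.71, array([0.57  , 0.0061, 0.0692]))] [ 0.3797 -0.1086  0.3776]
```

View pics/w6c.png

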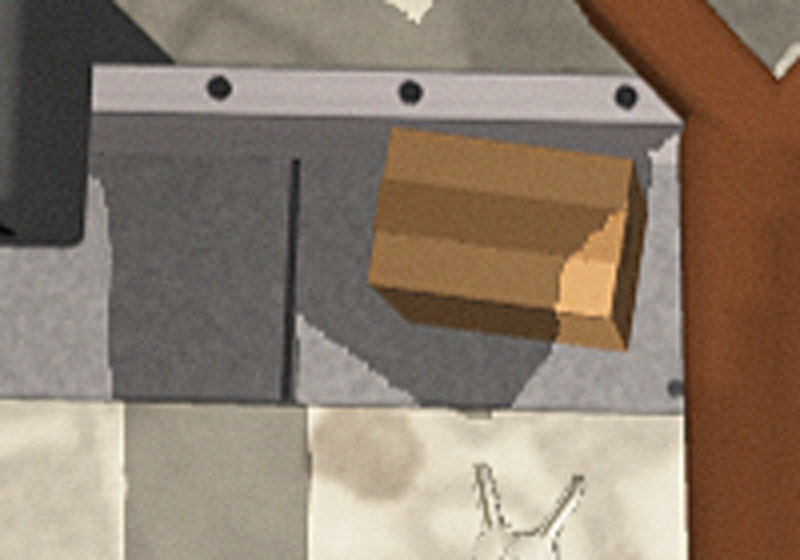

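The crop shows the carton's top corners at (393,128), (633,158), (612,316) and (370,285). The fence's inner top edge runs from (92,112) to (683,125), and the dark line ends at (288,402).

```bash
python3 - <<'E'
from h import *
np.set_printoptions(precision=4,suppress=True)
P=np.load("cam6.npz")
def ry(u,v,z):
    u=60+u/4;v=40+v/4
    d=P["R"].T@np.linalg.inv(P["camera_matrix"])@np.array([u,v,1.]); o=-P["R"].T@P["t"]; return (o+d*(z-o[2])/d[2])[:2]
f1,f2=ry(92,112,.052),ry(683,125,.052); b1,b2=ry(20,400,.01),ry(670,412,.01); l1,l2=ry(296,162,.01),ry(288,402,.01)
print("fence",f1,f2,"board",b1,b2,"line",l1,l2)
yaw=[np.degrees(np.arctan2(-(a-b)[0],(a-b)[1])) for a,b in((f1,f2),(b1,b2))]; print("yaw",yaw)
th=np.radians(np.mean(yaw)); ex=np.array([np.cos(th),np.sin(th)]); ey=np.array([-ex[1],ex[0]])
cs=[ry(*q,.065) for q in((393,128),(633,158),(612,316),(370,285))]
for o in (None,):
    xf=np.mean([f1@ex,f2@ex]); xb=np.mean([b1@ex,b2@ex]); print("fence-board width (112):",xf-xb)
    ox=np.mean([xf-.042,xb+.07]); oy=np.mean([l1@ey,l2@ey])-.015; O=ex*ox+ey*oy; print("origin",O,"yaw",np.degrees(th))
np.save("table2.npy",[*O,th])
t=[((c-O)@ex*1000,(c-O)@ey*1000) for c in cs]; print(np.array(t)); print("centre",np.mean(t,0), "sizes",np.linalg.norm(cs[0]-cs[1]),np.linalg.norm(cs[1]-cs[2]))
a=cs[0]-cs[1];b=cs[3]-cs[2];print("carton yaw rel",[np.degrees(np.arctan2(-(q@ex),q@ey)) for q in(a,b)])
print("rear end corner board",[(ry(683,412,.01)-O)@ey])
E
```

```text
fence [0.6315 0.1823] [ 0.6279 -0.0654] board [0.5189 0.2352] [ 0.5159 -0.0575] line [0.6291 0.1139] [0.519  0.1144]
yaw [np.float64(-0.8349619746793633), np.float64(-0.5845513928577873)]
fence-board width (112): 0.11270527665269259
origin [0.5879 0.099 ] yaw -0.7097566837685754
[[  32.3572  -47.0835]
 [  21.8908 -145.1616]
 [ -43.3428 -138.4432]
 [ -32.6587  -40.156 ]]
centre [ -5.4384 -92.7111] sizes 0.09863503333685186 0.06557863378068665
carton yaw rel [np.float64(-6.091273625464364), np.float64(-6.203859114904655)]
rear end corner board [np.float64(-0.16324174916811993)]
```

```bash
cat >> h.py <<'E'
np.set_printoptions(precision=3,suppress=True)
def go(x,y,z,yawdeg):
    p,R,s=tcp(); G=Rn.from_euler("xyz",[np.pi,0,np.radians(yawdeg)]).as_matrix()
    print("shift cm",R.T@(np.array([x,y,z])-p)*100,"rotv",Rn.from_matrix(R.T@G).as_rotvec(degrees=True))
O=np.array([.5879,.0990]);TH=np.radians(-0.7)
EX=np.array([np.cos(TH),np.sin(TH)]);EY=np.array([-EX[1],EX[0]])
def tab(xmm,ymm): return O+EX*xmm/1000+EY*ymm/1000
E
python3 -c "
from h import *
go(.395,.0,.15,-0.7)"
```

```text
shift cm [ -5.358 -10.821  22.187] rotv [ -0.256 -17.715   1.328]
```

```bash
python3 -m creep '[[[-1,-3,4,0,-6,0,-1],[-3,-6,9,-0.2,-12,1,-1],[-4,-9,14,-0.2,-17.7,1.3,-1],[-5.4,-10.8,18,-0.2,-17.7,1.3,-1],[-5.4,-10.8,22.2,-0.2,-17.7,1.3,-1],[-5.4,-10.8,22.2,-0.2,-17.7,1.3,-1],[-5.4,-10.8,22.2,-0.2,-17.7,1.3,-1]]]'
python3 - <<'E'
from h import *
go(.40,.0,.038,-0.7)
im=robot.read_camera("wrist"); cv2.imwrite("pics/w7.png",im[:,:,::-1])
print("V dist",[ (ray("wrist",(255,v),.15-.020+.03)-tcp()[0])[:2] for v in (68,15)])
E
```

```text
time: 11.25
tool_pos: [0.3942, 0.0007, 0.1492]
tool_rot: [-3.14, 0.003, -0.009]
contact_force: [0.0, -0.1, -0.5]
opening: 0.0212
shift cm [ 0.614  0.083 11.122] rotv [-0.078  0.16   0.18 ]
V dist [array([ 0.088, -0.   ]), array([ 0.108, -0.   ])]
```

View pics/w7.png

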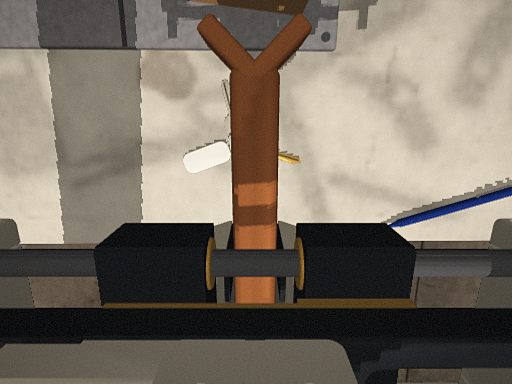

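```bash
python3 -m creep '[[[0.2,0,4,0,0.2,0.2,-1],[0.4,0.1,8,0,0.2,0.2,-1],[0.6,0.1,11.1,0,0.2,0.2,-1],[0.6,0.1,11.1,0,0.2,0.2,-1],[0.6,0.1,11.1,0,0.2,0.2,-1]]]'
python3 - <<'E'
from h import *
im=robot.read_camera("side"); cv2.imwrite("pics/s8.png",cv2.resize(im[150:280,170:330,::-1],None,fx=4.5,fy=4.5,interpolation=cv2.INTER_CUBIC))
E
```

```text
time: 11.8
tool_pos: [0.4025, -0.0015, 0.0415]
tool_rot: [-3.141, -0.007, -0.014]
contact_force: [1.0, -0.0, -0.1]
opening: 0.0219
```

View pics/s8.png

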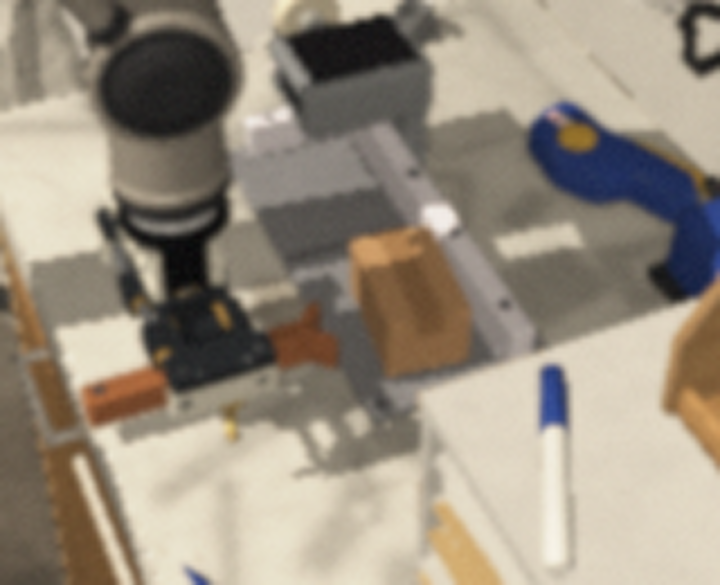

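The side view shows the stick held level, with its fork facing the carton's near side. I'll approach slowly, watching the force.

```bash
python3 -m creep '[[[1.5,0,0.2,0,-0.4,0,-1],[2.8,0,0.2,0,-0.4,0,-1],[3.3,0,0.2,0,-0.4,0,-1],[3.6,0,0.2,0,-0.4,0,-1],[3.9,0,0.2,0,-0.4,0,-1],[4.2,0,0.2,0,-0.4,0,-1],[4.5,0,0.2,0,-0.4,0,-1],[4.5,0,0.2,0,-0.4,0,-1]]]'
```

```text
time: 12.65
tool_pos: [0.4483, -0.0022, 0.0403]
tool_rot: [3.141, -0.002, -0.014]
contact_force: [0.3, 1.2, -1.2]
opening: 0.0217
```

```bash
for i in 1; do python3 -m creep '[[[0.2,0,0,0,0,0,-1],[0.4,0,0,0,0,0,-1]]]'; done;  python3 -m creep '[[[0.2,0,0,0,0,0,-1],[0.4,0,0,0,0,0,-1]]]'
```

```text
time: 12.85
tool_pos: [0.4522, -0.0022, 0.0402]
tool_rot: [3.142, -0.001, -0.014]
contact_force: [-1.4, -0.4, -1.3]
opening: 0.0218
time: 13.05
tool_pos: [0.4546, -0.0019, 0.0399]
tool_rot: [-3.141, 0.003, -0.014]
contact_force: [-9.4, 0.6, 2.8]
opening: 0.0211
```

```bash
python3 -m creep '[[[0,0,0,0,0,0,-1],[0,0,0,0,0,0,-1]]]'
python3 - <<'E'
from h import *
im=robot.read_camera("side"); a=cv2.resize(im[170:260,220:320,::-1],None,fx=6,fy=6,interpolation=cv2.INTER_CUBIC)
cv2.imwrite("pics/s9.png",a)
im=robot.read_camera("scene"); cv2.imwrite("pics/s9b.png",cv2.resize(im[180:280,160:290,::-1],None,fx=6,fy=6,interpolation=cv2.INTER_CUBIC))
E
```

```text
time: 13.25
tool_pos: [0.4544, -0.0018, 0.0397]
tool_rot: [-3.141, 0.004, -0.014]
contact_force: [-1.7, -0.1, -2.5]
opening: 0.0218
```

View pics/s9.png

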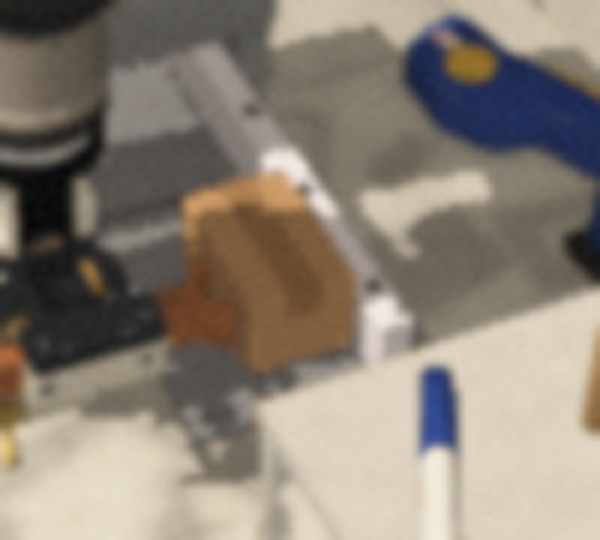

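View pics/s9b.png

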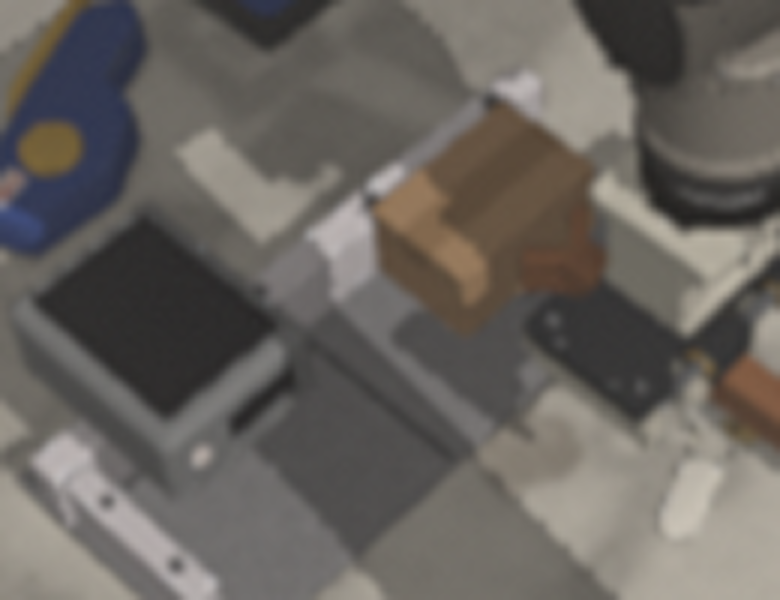

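Both views show the carton against the fence, short of the dark line. I'll press a little more to be sure it's flat.

```bash
python3 -m creep '[[[0.1,0,0,0,0,0,-1],[0.2,0,0,0,0,0,-1],[0.3,0,0,0,0,0,-1],[0.4,0,0,0,0,0,-1]]]';python3 -m creep '[[[0.1,0,0,0,0,0,-1],[0.2,0,0,0,0,0,-1]]]'
```

```text
time: 13.75
tool_pos: [0.4548, -0.0014, 0.0391]
tool_rot: [-3.14, 0.011, -0.013]
contact_force: [-14.2, -1.0, 5.0]
opening: 0.0216
time: 13.95
tool_pos: [0.4548, -0.0013, 0.0387]
tool_rot: [-3.14, 0.016, -0.014]
contact_force: [-9.5, -0.2, 1.1]
opening: 0.0216
```

```bash
python3 -m creep '[[[-2,0,0,0,-0.9,0,-1],[-5.5,0,0,0,-0.9,0,-1],[-6,3,-1,0,-0.9,-8,-1],[-6,6,-1,0,-0.9,-16,-1],[-6,9,-1,0,-0.9,-24,-1],[-6,12,-1,0,-0.9,-32,-1],[-6,12.5,-1,0,-0.9,-40,-1],[-6,12.5,-1,0,-0.9,-45,-1]]]'
python3 - <<'E'
from h import *
a=tab(-109,-227); print(a); go(*a,.042,44.3)
E
```

```text
time: 14.75
tool_pos: [0.3946, -0.1275, 0.0497]
tool_rot: [-3.126, 0.023, 0.775]
contact_force: [-0.1, 0.1, -1.0]
opening: 0.0217
[ 0.476 -0.127]
shift cm [5.895 5.653 0.553] rotv [-0.875  1.309  0.086]
```

```bash
python3 -m creep '[[[2,2,0.2,-0.9,1.3,0,-1],[4,4,0.4,-0.9,1.3,0,-1],[5.9,5.7,0.6,-0.9,1.3,0,-1],[5.9,5.7,0.6,-0.9,1.3,0,-1],[5.9,5.7,0.6,-0.9,1.3,0,-1]]]'
python3 - <<'E'
from h import *
a=tab(-109,-227); go(*a,.042,44.3)
im=robot.read_camera("wrist"); cv2.imwrite("pics/w10.png",im[:,:,::-1])
p=robot.camera_params("wrist"); np.savez("cam10.npz",**p)
E
```

```text
time: 15.25
tool_pos: [0.4769, -0.127, 0.0414]
tool_rot: [3.14, -0.0, 0.775]
contact_force: [-0.7, -0.4, -0.6]
opening: 0.0214
shift cm [-0.03  -0.079 -0.058] rotv [ 0.064 -0.004  0.124]
```

View pics/w10.png

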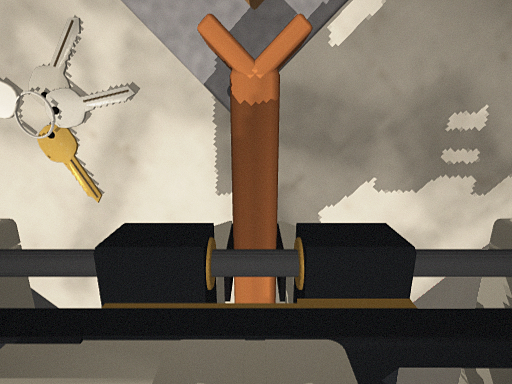

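The carton's rear corner shows at about (255,8), centred between the prongs with the V at (255,73). I'll advance along the stick axis to seat it.

```bash
python3 -m creep '[[[1,0,0,0,0,0,-1],[2,0,0,0,0,0,-1],[2.4,0,0,0,0,0,-1],[2.6,0,0,0,0,0,-1],[2.6,0,0,0,0,0,-1]]]'
python3 - <<'E'
from h import *
im=robot.read_camera("wrist"); cv2.imwrite("pics/w11.png",cv2.resize(im[0:130,150:360,::-1],None,fx=3.5,fy=3.5))
print([(q) for q in [ray("wrist",(255,2),.065)]])
E
```

```text
time: 15.8
tool_pos: [0.4948, -0.1084, 0.0414]
tool_rot: [3.141, 0.0, 0.776]
contact_force: [-0.8, -0.0, -1.4]
opening: 0.0214
[array([ 0.571, -0.032,  0.065])]
```

View pics/w11.png

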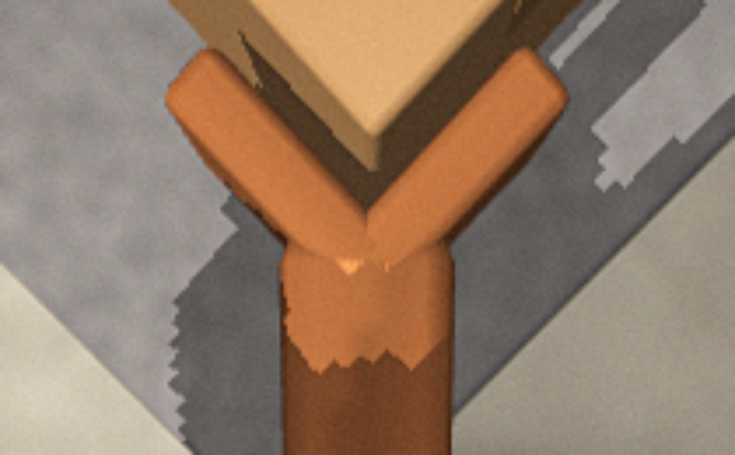

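```bash
python3 -m creep '[[[0.2,0,0,0,0,0,-1],[0.4,0,0,0,0,0,-1],[0.6,0,0,0,0,0,-1]]]'; python3 -m creep '[[[0.15,0,0,0,0,0,-1],[0.3,0,0,0,0,0,-1]]]'
python3 - <<'E'
from h import *
im=robot.read_camera("wrist"); cv2.imwrite("pics/w12.png",cv2.resize(im[0:130,150:360,::-1],None,fx=3.5,fy=3.5))
E
```

```text
time: 16.15
tool_pos: [0.4984, -0.1045, 0.0413]
tool_rot: [-3.141, 0.002, 0.775]
contact_force: [-5.2, -4.3, 0.4]
opening: 0.0218
time: 16.35
tool_pos: [0.4985, -0.1032, 0.0411]
tool_rot: [-3.138, 0.006, 0.776]
contact_force: [-12.4, -9.1, 4.3]
opening: 0.0218
```

View pics/w12.png

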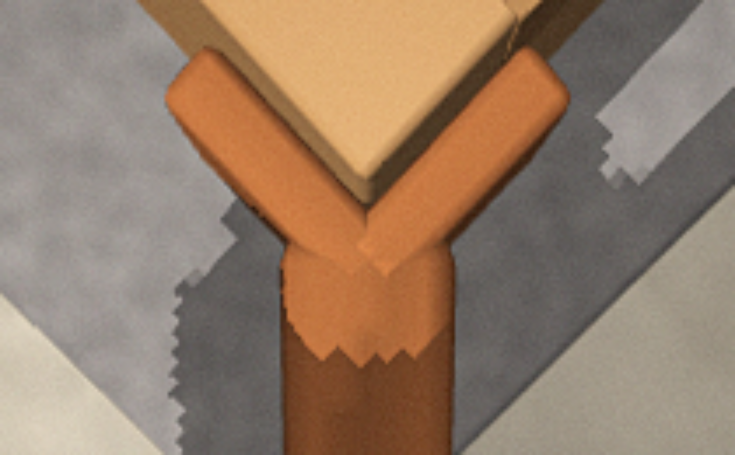

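The corner is seated and the fence is taking the x force. Now I push along +y with a slight +x bias.

```bash
python3 -m creep '[[[0.4,-0.2,0,0,0,0,-1],[0.7,-0.5,0,0,0,0,-1],[1.05,-0.85,0,0,0,0,-1],[1.4,-1.2,0,0,0,0,-1],[1.75,-1.55,0,0,0,0,-1],[2.1,-1.9,0,0,0,0,-1],[2.45,-2.25,0,0,0,0,-1],[2.45,-2.25,0,0,0,0,-1]]]'
python3 - <<'E'
from h import *
p,R,s=tcp(); print("table V", [(p[:2]+R[:2,0]*.090-O)@EX*1000,(p[:2]+R[:2,0]*.090-O)@EY*1000], np.degrees(s["tool_rot"]))
im=robot.read_camera("wrist"); cv2.imwrite("pics/w13.png",cv2.resize(im[0:130,150:360,::-1],None,fx=3.5,fy=3.5))
im=robot.read_camera("scene"); cv2.imwrite("pics/s13.png",cv2.resize(im[180:280,160:290,::-1],None,fx=6,fy=6,interpolation=cv2.INTER_CUBIC))
E
```

```text
time: 17.2
tool_pos: [0.4991, -0.0703, 0.0412]
tool_rot: [-3.137, 0.008, 0.776]
contact_force: [-6.1, -4.8, 4.1]
opening: 0.0218
table V [np.float64(-23.304291879807195), np.float64(-106.49817143783693)] [-179.739    0.432   44.48 ]
```

View pics/w13.png

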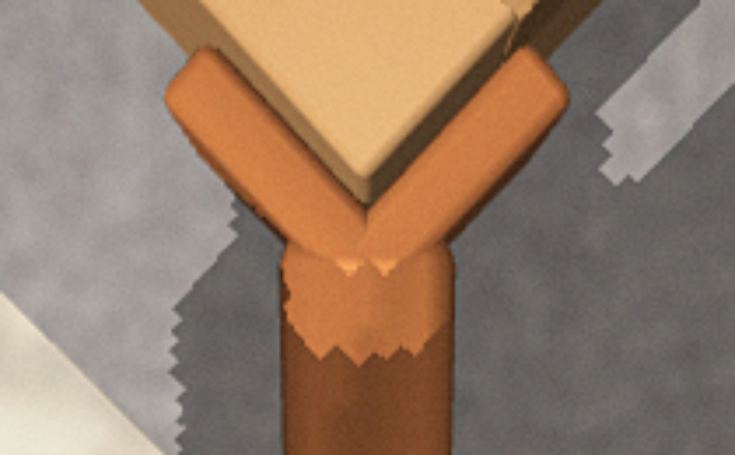

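View pics/s13.png

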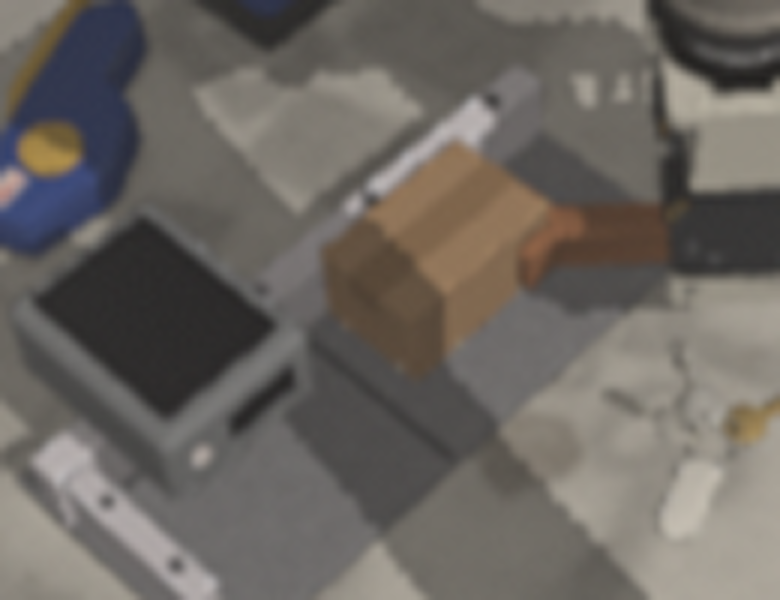

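The fork is well seated. The carton lies flat on the fence, and its front is still short of the line. I'll keep pushing.

```bash
python3 -m creep '[[[0.4,-0.2,0,0,0,0,-1],[0.8,-0.6,0,0,0,0,-1],[1.15,-0.95,0,0,0,0,-1],[1.5,-1.3,0,0,0,0,-1],[1.85,-1.65,0,0,0,0,-1],[2.2,-2,0,0,0,0,-1],[2.55,-2.35,0,0,0,0,-1],[2.9,-2.7,0,0,0,0,-1]]]';python3 -m creep '[[[0.4,-0.2,0,0,0,0,-1],[0.8,-0.6,0,0,0,0,-1],[1.15,-0.95,0,0,0,0,-1],[1.5,-1.3,0,0,0,0,-1],[1.85,-1.65,0,0,0,0,-1],[2.2,-2,0,0,0,0,-1],[2.55,-2.35,0,0,0,0,-1],[2.9,-2.7,0,0,0,0,-1]]]'
python3 - <<'E'
from h import *
p,R,s=tcp(); print("table V", [(p[:2]+R[:2,0]*.090-O)@EX*1000,(p[:2]+R[:2,0]*.090-O)@EY*1000], np.degrees(s["tool_rot"]))
im=robot.read_camera("wrist"); cv2.imwrite("pics/w14.png",cv2.resize(im[0:130,150:360,::-1],None,fx=3.5,fy=3.5))
im=robot.read_camera("scene"); cv2.imwrite("pics/s14.png",cv2.resize(im[180:280,160:290,::-1],None,fx=6,fy=6,interpolation=cv2.INTER_CUBIC))
E
```

```text
time: 18.1
tool_pos: [0.4996, -0.0315, 0.0413]
tool_rot: [-3.136, 0.01, 0.776]
contact_force: [-7.1, -7.2, 5.3]
opening: 0.0217
time: 18.9
tool_pos: [0.5002, 0.0074, 0.0413]
tool_rot: [-3.135, 0.013, 0.776]
contact_force: [-6.6, -6.2, 4.0]
opening: 0.0217
table V [np.float64(-23.14516827277952), np.float64(-28.867890393504087)] [-179.61     0.72    44.465]
```

View pics/w14.png

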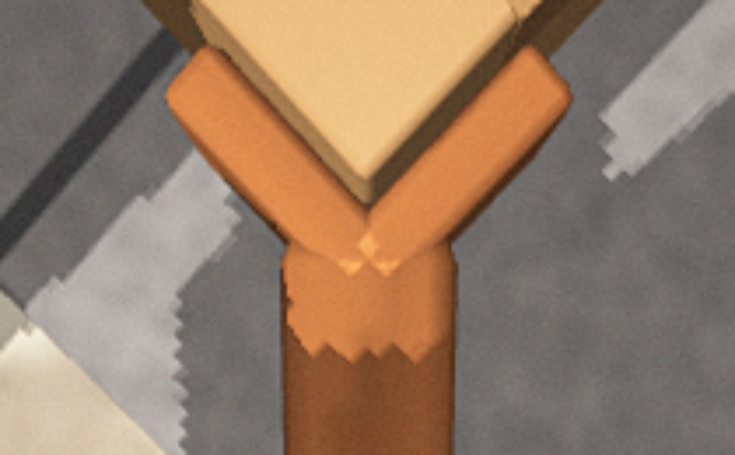

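View pics/s14.png

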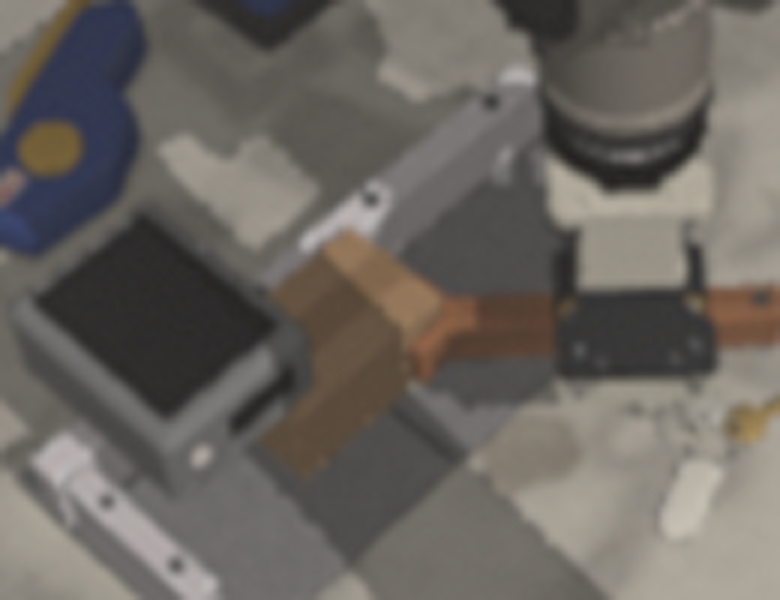

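```bash
python3 -m creep '[[[0.4,-0.2,0,0,0,0,-1],[0.8,-0.6,0,0,0,0,-1],[1.15,-0.95,0,0,0,0,-1],[1.5,-1.3,0,0,0,0,-1],[1.85,-1.65,0,0,0,0,-1],[2.2,-2,0,0,0,0,-1],[2.55,-2.35,0,0,0,0,-1],[2.9,-2.7,0,0,0,0,-1]]]';python3 -m creep '[[[0.4,-0.2,0,0,0,0,-1],[0.7,-0.5,0,0,0,0,-1],[1.0,-0.8,0,0,0,0,-1],[1.3,-1.1,0,0,0,0,-1],[1.6,-1.4,0,0,0,0,-1],[1.9,-1.7,0,0,0,0,-1],[2.1,-1.9,0,0,0,0,-1]]]'
python3 - <<'E'
from h import *
p,R,s=tcp(); print("table V", [(p[:2]+R[:2,0]*.090-O)@EX*1000,(p[:2]+R[:2,0]*.090-O)@EY*1000], np.degrees(s["tool_rot"]))
im=robot.read_camera("wrist"); cv2.imwrite("pics/w15.png",cv2.resize(im[0:130,150:360,::-1],None,fx=3.5,fy=3.5))
im=robot.read_camera("scene"); cv2.imwrite("pics/s15.png",cv2.resize(im[180:280,160:290,::-1],None,fx=6,fy=6,interpolation=cv2.INTER_CUBIC))
E
```

```text
time: 19.8
tool_pos: [0.5008, 0.0469, 0.0411]
tool_rot: [-3.133, 0.015, 0.776]
contact_force: [-6.5, -7.0, 3.6]
opening: 0.0218
time: 20.5
tool_pos: [0.5012, 0.0745, 0.0411]
tool_rot: [-3.132, 0.017, 0.776]
contact_force: [-6.4, -7.7, 5.9]
opening: 0.0216
table V [np.float64(-22.912575918761117), np.float64(38.22923864222252)] [-179.475    1.      44.475]
```

View pics/w15.png

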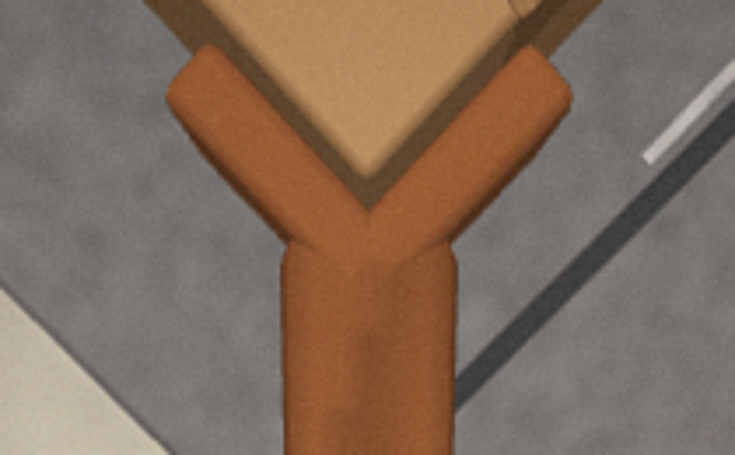

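View pics/s15.png

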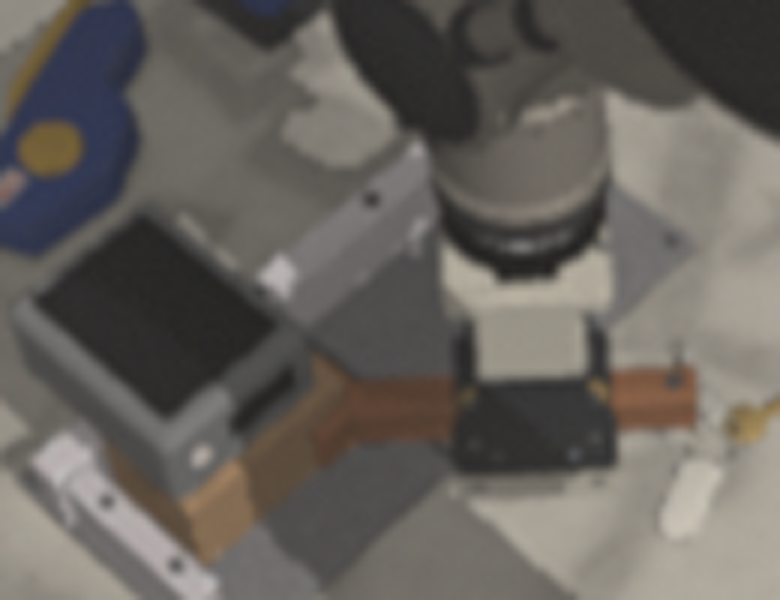

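About 10 mm remains, so I'll go gently until the stop shows in the force.

```bash
python3 -m creep '[[[0.3,-0.1,0,0,0,0,-1],[0.5,-0.3,0,0,0,0,-1],[0.7,-0.5,0,0,0,0,-1],[0.9,-0.7,0,0,0,0,-1]]]';python3 -m creep '[[[0.25,-0.05,0,0,0,0,-1],[0.4,-0.2,0,0,0,0,-1],[0.4,-0.2,0,0,0,0,-1]]]'
```

```text
time: 21.0
tool_pos: [0.5009, 0.0846, 0.041]
tool_rot: [-3.131, 0.022, 0.777]
contact_force: [-7.9, -17.7, 4.4]
opening: 0.0215
time: 21.3
tool_pos: [0.5, 0.0855, 0.0407]
tool_rot: [-3.13, 0.029, 0.776]
contact_force: [-7.9, -21.1, 5.4]
opening: 0.0219
```

```bash
python3 -m creep '[[[0.3,0.05,0,0,0,0,-1],[0.4,0,0,0,0,0,-1],[0.4,0,0,0,0,0,-1]]]'
python3 - <<'E'
from h import *
p,R,s=tcp(); print("table V", [(p[:2]+R[:2,0]*.090-O)@EX*1000,(p[:2]+R[:2,0]*.090-O)@EY*1000])
im=robot.read_camera("scene"); cv2.imwrite("pics/s16.png",cv2.resize(im[180:280,160:290,::-1],None,fx=6,fy=6,interpolation=cv2.INTER_CUBIC))
im=robot.read_camera("wrist"); cv2.imwrite("pics/w16.png",cv2.resize(im[0:130,150:360,::-1],None,fx=3.5,fy=3.5))
E
```

```text
time: 21.6
tool_pos: [0.5004, 0.0852, 0.0403]
tool_rot: [-3.129, 0.037, 0.776]
contact_force: [-8.6, -18.1, 5.0]
opening: 0.0218
table V [np.float64(-23.8421558385644), np.float64(48.88443036590591)]
```

View pics/s16.png

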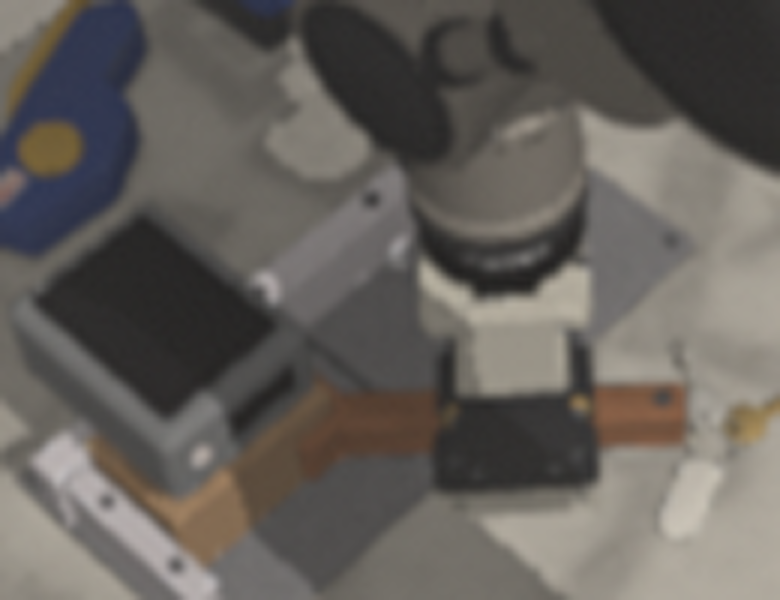

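View pics/w16.png

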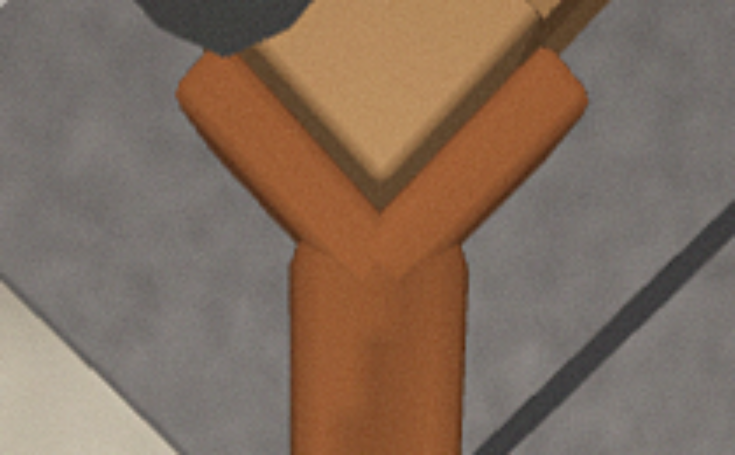

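The carton is home: the y force rose from 7 to about 20 N, and the V is at (-24, 49) in table coordinates against an expected (-24, 50). Next I back the stick straight out.

```bash
python3 -m creep '[[[-1,0,0,0,0,0,-1],[-3,0,0,0,0,0,-1],[-5,0,-1,0,0,0,-1],[-7,0,-4,0,0,0,-1],[-7,0,-8,0,0,0,-1],[-7,0,-8,0,0,0,-1]]]'
python3 - <<'E'
from h import *
go(.4295,.206,.10,101)
im=robot.read_camera("scene"); cv2.imwrite("pics/s17.png",cv2.resize(im[180:280,160:290,::-1],None,fx=6,fy=6,interpolation=cv2.INTER_CUBIC))
im=robot.read_camera("wrist"); cv2.imwrite("pics/w17.png",im[:,:,::-1])
E
```

```text
time: 22.3
tool_pos: [0.456, 0.0372, 0.1271]
tool_rot: [-3.136, 0.03, 0.775]
contact_force: [0.9, 0.5, -2.3]
opening: 0.0218
shift cm [  9.994 -13.905   2.491] rotv [ -1.155   1.43  -56.619]
```

View pics/s17.png

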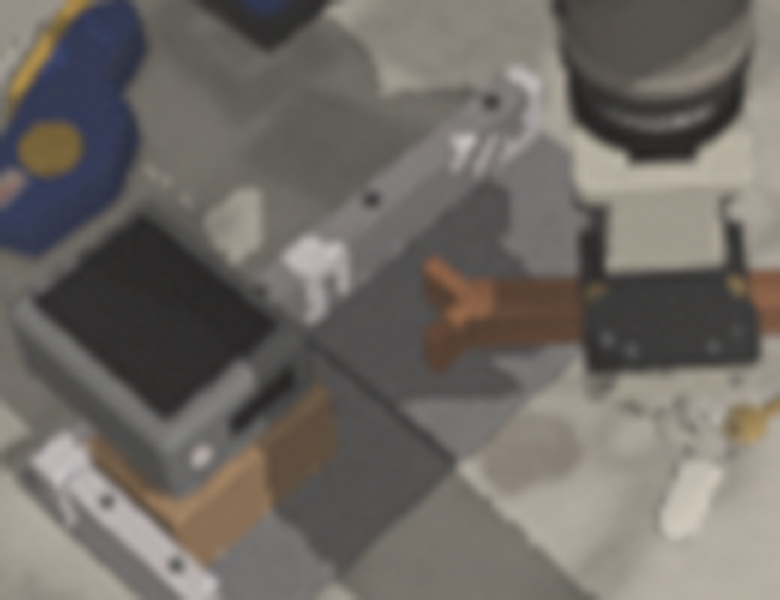

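View pics/w17.png

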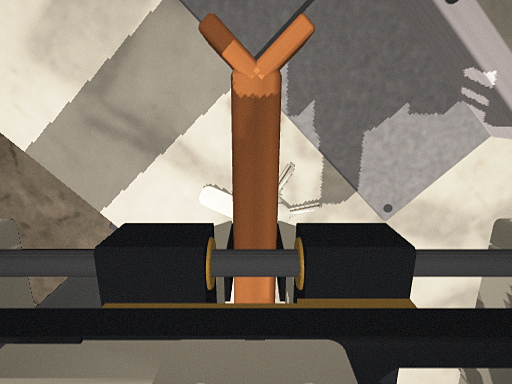

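The carton stays at home under the head, with the stick clear of it. Next I carry the stick back to its open spot on the counter.

```bash
python3 -m creep '[[[-2,-2,-2,0,0,-8,-1],[-2,-4,-4,0,0,-16,-1],[0,-7,-4,-0.5,0.7,-24,-1],[3,-11,-3,-0.5,1,-32,-1],[7,-14,0,-1,1.4,-40,-1],[10,-13.9,2.5,-1.2,1.4,-48,-1],[10,-13.9,2.5,-1.2,1.4,-56.6,-1],[10,-13.9,2.5,-1.2,1.4,-56.6,-1]]]'
python3 -c "
from h import *
go(.4295,.206,.025,101)"
```

```text
time: 23.2
tool_pos: [0.4253, 0.2069, 0.0935]
tool_rot: [-3.129, -0.0, 1.767]
contact_force: [0.1, 0.4, -1.3]
opening: 0.0218
shift cm [-0.168  0.483  6.841] rotv [-0.724 -0.02   0.214]
```

```bash
python3 -m creep '[[[-0.1,0.4,3,-0.7,0,0.2,-1],[-0.1,0.4,5.5,-0.7,0,0.2,-1],[-0.1,0.4,6.5,-0.7,0,0.2,-1],[-0.1,0.4,6.8,-0.7,0,0.2,-1],[-0.1,0.4,6.8,-0.7,0,0.2,-1]]]'
python3 - <<'E'
from h import *
for c in("side","scene"):
    im=robot.read_camera(c); y,x=(150,150) if c=="side" else (230,120)
    cv2.imwrite(f"pics/{c}18.png",cv2.resize(im[y:y+110,x:x+140,::-1],None,fx=5,fy=5,interpolation=cv2.INTER_CUBIC))
E
```

```text
time: 23.7
tool_pos: [0.4288, 0.2063, 0.0259]
tool_rot: [3.142, -0.0, 1.761]
contact_force: [0.8, 0.8, -0.3]
opening: 0.0218
```

View pics/side18.png

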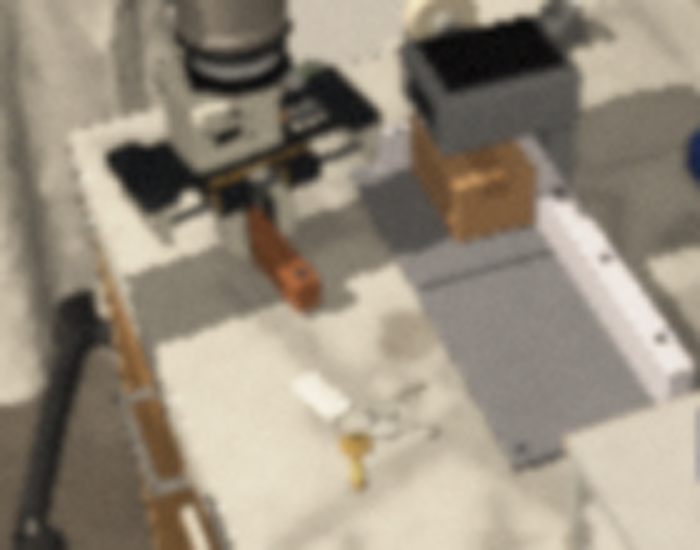

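View pics/scene18.png

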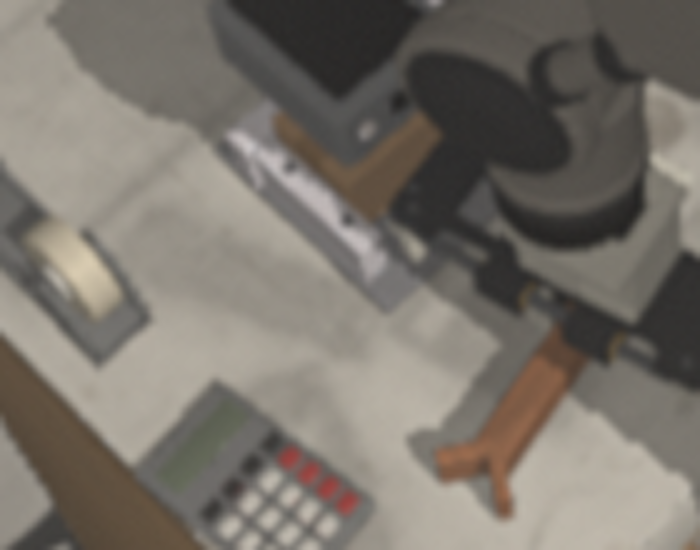

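```bash
python3 -m creep '[[[0,0,0.2,0,0,0,-1],[0,0,0.4,0,0,0,-1],[0,0,0.55,0,0,0,-1],[0,0,0.55,0,0,0,-1]]]'
```

```text
time: 24.2
tool_pos: [0.4295, 0.2067, 0.0211]
tool_rot: [3.139, -0.001, 1.762]
contact_force: [0.2, 0.3, 1.4]
opening: 0.0217
```

```bash
python3 -m creep '[[[0,0,0.1,0,0,0,-1],[0,0,0.1,0,0,0,-1]]]'; python3 -m creep '[[[0,0,0,0,0,0,-0.3],[0,0,0,0,0,0,-0.1],[0,0,0,0,0,0,0.1],[0,0,0,0,0,0,0.2],[0,0,0,0,0,0,0.2],[0,0,0,0,0,0,0.2],[0,0,0,0,0,0,0.2],[0,0,0,0,0,0,0.2]]]'
```

```text
time: 24.4
tool_pos: [0.4296, 0.2068, 0.0205]
tool_rot: [3.139, -0.001, 1.762]
contact_force: [-2.4, 0.7, 6.1]
opening: 0.0216
time: 25.2
tool_pos: [0.4296, 0.2068, 0.0205]
tool_rot: [3.139, -0.001, 1.762]
contact_force: [0.3, -0.0, -0.4]
opening: 0.0552
```

```bash
python3 -m creep '[[[0,0,-1,0,0,0,0.2],[0,0,-4,0,0,0,0.2],[0,0,-9,0,0,0,0.2],[0,0,-14,0,0,0,0.2],[0,0,-20,0,0,0,0.2],[0,0,-24,0,0,0,0.2],[0,0,-24,0,0,0,0.2]]]'
```

```text
time: 25.9
tool_pos: [0.4317, 0.2075, 0.2681]
tool_rot: [3.125, -0.002, 1.762]
contact_force: [0.3, 0.1, 0.2]
opening: 0.055
```

```bash
python3 -m creep '[[[-5,-1,-2,0,0,8,0.2],[-10,-1,-4,0,0,16,0.2],[-15,-1,-6,0,0,24,0.2],[-20,-2,-8,0,0,32,0.2],[-22,-4,-8,0,0,40,0.2],[-22,-4,-8,0,0,48,0.2],[-22,-4,-8,0,0,56,0.2],[-22,-4,-8,0,0,56,0.2]]]'
python3 - <<'E'
from h import *
for c in("side","scene","wrist"):
    im=robot.read_camera(c)
    if c=="wrist": cv2.imwrite("pics/w19.png",im[:,:,::-1]); continue
    y,x=(150,150) if c=="side" else (190,110)
    cv2.imwrite(f"pics/{c}19.png",cv2.resize(im[y:y+140,x:x+180,::-1],None,fx=4.2,fy=4.2,interpolation=cv2.INTER_CUBIC))
for l in ("stick_center","carton_center","calculator_center","keys_1_center","pen_1_center","clip_tin_center"):
    for c in("scene","side"): print(c,l,[(round(d["score"],2),w(c,d["centre"])) for d in robot.look_for(c,l)[:1]])
E
```

```text
time: 26.7
tool_pos: [0.4325, -0.0169, 0.3468]
tool_rot: [3.134, -0.015, 0.783]
contact_force: [0.2, 0.4, -0.6]
opening: 0.0549
scene stick_center [(0.95, array([0.428, 0.234, 0.03 ]))]
side stick_center [(0.86, array([0.427, 0.209, 0.03 ]))]
scene carton_center [(0.93, array([0.566, 0.211, 0.056]))]
side carton_center []
scene calculator_center [(0.63, array([0.496, 0.389, 0.013]))]
side calculator_center [(0.74, array([0.493, 0.372, 0.012]))]
scene keys_1_center [(0.79, array([0.433, 0.024, 0.003]))]
side keys_1_center [(0.62, array([0.435, 0.019, 0.002]))]
scene pen_1_center [(0.57, array([ 0.366, -0.2  ,  0.008]))]
side pen_1_center [(0.66, array([ 0.369, -0.217,  0.009]))]
scene clip_tin_center [(0.8, array([ 0.792, -0.147,  0.025]))]
side clip_tin_center []
```

View pics/side19.png

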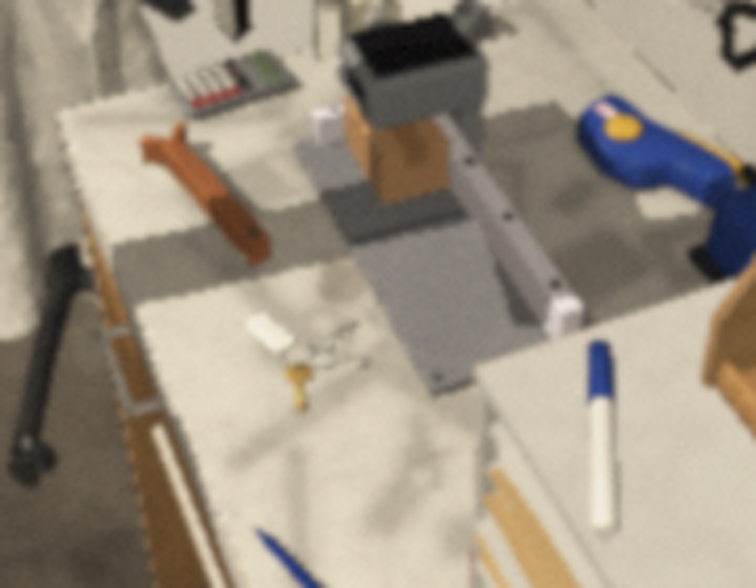

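View pics/scene19.png

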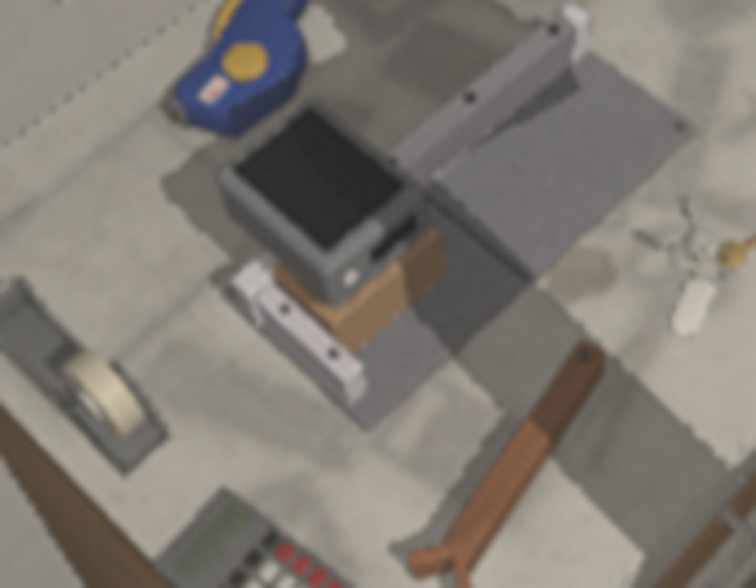

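View pics/w19.png

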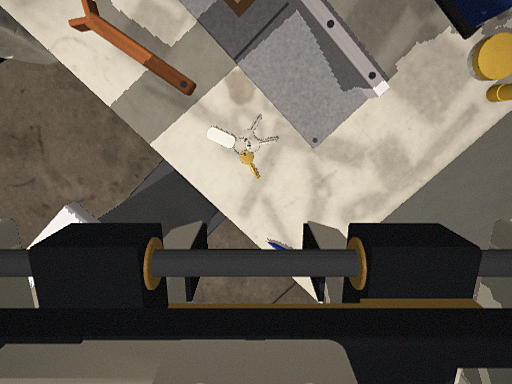

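The stick lies flat on the counter, off the board, and the carton sits under the head. I'll overlay the home-pose wireframe to check the fit.

```bash
python3 - <<'E'
from h import *
for c,(y,x) in {"side":(170,215),"scene":(230,150)}.items():
    im=robot.read_camera(c)[:,:,::-1].copy(); f=8
    a=cv2.resize(im[y:y+60,x:x+80],None,fx=f,fy=f,interpolation=cv2.INTER_CUBIC)
    P=lambda q:tuple(int(v) for v in (proj(c,[*tab(q[0],q[1]),q[2]/1000])[0]-[x,y]+.5)*f)
    B=[(-24,50),(42,50),(42,150),(-24,150)]
    for z in(10,65):
        for i in range(4): cv2.line(a,P((*B[i],z)),P((*B[(i+1)%4],z)),(0,255,0),1)
    for b in B: cv2.line(a,P((*b,10)),P((*b,65)),(0,255,0),1)
    for p,q in [((42,-20,52),(42,170,52)),((-50,150,45),(42,150,45)),((-70,-20,10),(-70,170,10)),((-70,15,10),(42,15,10))]: cv2.line(a,P(p),P(q),(0,0,255),1)
    cv2.imwrite(f"pics/{c}20.png",a)
E
```

```text
(no output)
```

View pics/side20.png

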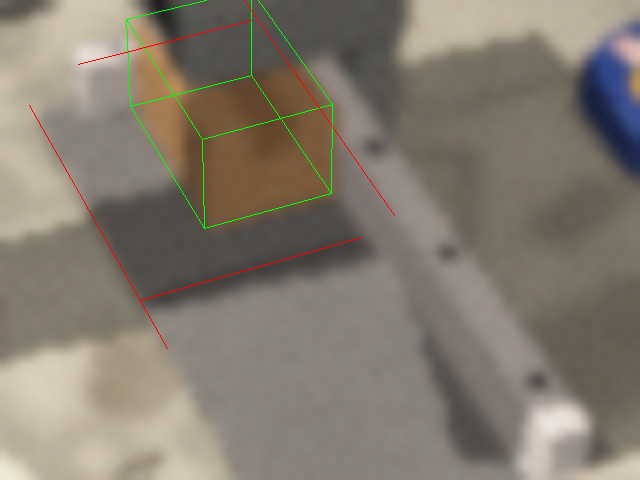

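View pics/scene20.png

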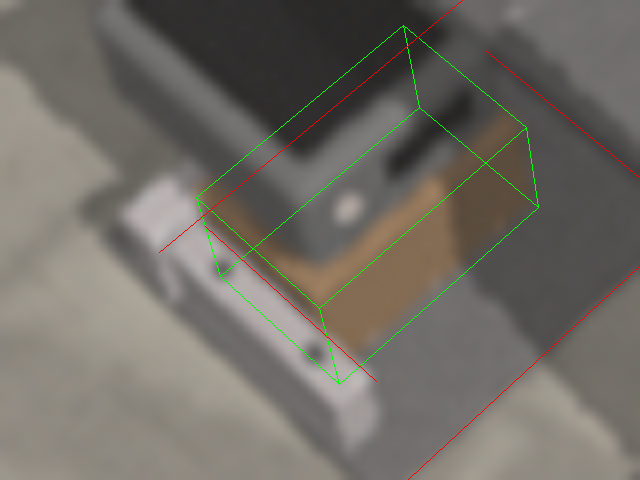

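```bash
python3 -c "
from cell import robot
print(robot.hand_in())"
```

```text
the job is handed in; nothing more can be done
None
```

The carton is home under the print head, flat against the fence and the end stop. I handed the job in after about 28 s on the robot's clock.

**What I did**
- **Grasp:** The first attempt missed because the fingers had not finished closing. It lifted empty with the stick apparently undisturbed, and the second attempt held.
- **Press:** With the fork I pressed the carton's near side against the fence at about 10–14 N while its front was still well short of the dark line.
- **Push:** I seated the V on the carton's rear corner and pushed along the fence, with a steady light force toward it, until the end stop. There the push force rose from about 7 to 20 N.
- **Put down:** I backed the stick straight out and laid it flat on the counter where it started, off the feed table.

**Last checks**
- **Carton position:** With the stick against the stop, the V read (-24, 49) mm in the table frame, against an expected (-24, 50). The home-pose outline matched the side picture to within a few mm. The scene picture showed an offset of similar size, and the table's own lines were off with it, so I put that down to calibration.
- **Carton seating:** The side camera's network did not report the carton at the end, and the print head hides most of it. That it is home rests mainly on the push force and the V reading.
- **Other things:** The calculator, keys and pen read where they started, to within a few mm. So did the tin, though only the scene camera saw it.
- **Robot:** At hand-in the arm was clear, touching nothing.

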